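# Mount the maquette on the modelling stand and light it

### The job

Take the plaster maquette off the sloping drying rack and set it down gently and upright on the modelling stand, its wooden base flush all round with the stand's wooden head, long side to long side. Then swing the little lamp round until its shade hangs right above the maquette and stays there. Leave everything else where it stands.

Things in the scene. Friction and masses are not known exactly. Their poses are not given: they have to be found in the camera images.
- maquette: Loose plaster figure on a light-wood base 80 (x) x 120 (y) x 14 mm, about 0.35 kg. Origin: centre of the base's underside; z up through the figure, which stands at its centre, 96 mm tall in all. From 14 to 78 mm up it has flat faces at y = +-15 mm, at least 30 mm wide: grip across y, TCP 57 mm up. Above, a block 22 mm thick. Starts on the rack, z leaning 35 degrees towards the robot.
- rack: Fixed white-painted drying rack, footprint about 110 x 170 mm. Origin: on the table under its centre. Its board slopes 35 degrees, rising towards its own +x (away from the robot), from about 30 to 100 mm high, with a ledge 10 mm proud of the board along the low edge; the maquette's base rests on the board against the ledge, its x axis up the slope.
- stand: Fixed modelling stand: round dark foot 120 mm across, steel stem, and a rectangular light-wood head 80 (x) x 120 (y) x 18 mm, the same outline as the maquette's base. Origin: on the table under its centre; it does not turn.
- stand_top (a point): Centre of the upper face of the stand's head, 85 mm above the table; axes as stand (x along the short side, y along the long side). The maquette's underside belongs here, either way round (half a turn is the same).
- lamp_base: Fixed foot of the lamp, a disc 130 mm across with a vertical post of 20 mm diameter, 298 mm high. Origin: on the table on the post's axis, which is the pivot of the lamp arm.
- lamp_arm (a joint): Angle of the lamp arm about the post, rad, counter-clockwise from above, -2.2 to 0.7; at 0 it points along the lamp base's -x. A horizontal rod 265 mm above the table, stiff (about 1.4 N at the knob); it stays where left. Turning it clockwise from its start (values falling by 0.7 to 1.5) brings the shade over the stand's head, to within 12 mm.
- lamp_shade (a point): Centre of the open lower rim of the aluminium shade (100 mm across, rim 223 mm above the table) at the end of the arm, 224 mm from the post's axis.
- lamp_knob (a point): Point to grip on the upright black knob (18 mm diameter) on top of the shade, straight above the shade's centre, 299 mm above the table. The knob stands free from 273 to 315 mm high.
- tub: Bystander, not to be disturbed: small white open tub, 68 mm wide, 50 mm tall. Origin: centre of its underside.
- mallet: Bystander, not to be disturbed: hammer lying on the table. Origin: centre of its underside.
- round_piece: Bystander, not to be disturbed: terracotta figure on a round dark base, 80 mm across, 104 mm tall. Origin: centre of its underside.
- paint_bottle: Bystander, not to be disturbed: yellow paint bottle, 60 mm wide, 150 mm tall. Origin: centre of its underside.
- brush_pot: Bystander, not to be disturbed: white pot of brushes, 80 mm wide, 165 mm tall. Origin: centre of its underside.
- paint_jar: Bystander, not to be disturbed: glass jar, 70 mm wide, 80 mm tall. Origin: centre of its underside.
- spatula: Bystander, not to be disturbed: spatula lying on the table, 200 mm long. Origin: centre of its underside.

How it is judged:
By the outcome, as a careful person would: the job done as asked, in the order asked, and still so for the second after the job is handed in, with the robot touching nothing.
It also fails if it takes over 62 s, if anything falls off the work surface, if the arm or the gripper's body presses on something with over 40 N, if the wrist force passes 120 N, or if a joint passes its speed limit or range.

### The arm

A 7-joint arm with a two-finger parallel gripper is mounted at the origin on the work surface. World frame = base frame: x ahead of the robot, y to its left, z up, the work surface at z = 0. Lengths are in m, angles in rad, forces in N, time in s.
With the tool pointing down it reaches from about 0.425 to 0.825 m from the base axis. Payload 3.6 kg.
Tool frame: the origin (TCP) lies between the finger pads, 19 mm behind the fingertips; this is the grasp point; z points along the fingers, y is the line along which they close (so a half turn about z gives the same grasp; the last joint's range is limited). The gripper opens to 85 mm and grips with 20 to 120 N. Pads are 22 mm wide; open, the fingers measure 114 mm over their backs; the gripper's body (76 mm by 85 mm) begins 54 mm behind the grasp point. The pads swing forward as they close: fully open they stand 13 mm farther back than shut.
Start: joints at [-1.188, 0.615, -0.013, 1.423, 0.008, 1.103, -0.04], TCP at [0.259, 0.596, 0.25] pointing down, gripper open.
Joint ranges: [-3.12, 3.12], [-0.3, 2.06], [-1.34, 1.32], [0.26, 2.42], [-1.36, 4.5], [0.01, 1.98], [-2.84, 2.84]. Speed limits (rad/s): [2.79, 2.79, 3.14, 3.14, 3.14, 3.14, 3.14].

### API

Orientations are given as a unit quaternion [x, y, z, w].
In Python, from cell import env gives the robot as it stands.
- The arm moves only by the tool shift_gripper, called after "Request:" as name(argument=value, ...), one argument or row to a line, values as JSON. Schema: {"type":"object","properties":{"segments":{"type":"array","items":{"type":"number"},"minItems":5,"maxItems":50},"only":{"type":"string"},"quiet":{"type":"boolean"},"lines":{"type":"string"}},"required":["segments"],"additionalProperties":false}. segments is one flat list of numbers that holds 1 to 10 rows one after another, with no inner brackets; each row has 5 numbers: the finger opening in m, then dx, dy, dz in m, then a turn about the tool's z in rad; each row shifts and turns the commanded pose from where the row before left it, along the tool's axes as they then stand; what a row does not reach is not made up. A row lasts 1/8 s, in which the tool goes at most 0.0625 m and 0.188 rad, less where a joint would pass 70% of its speed; a pose out of reach is approached as far as the arm can. The fingers move at their own pace and stop on an object; the grip force is fixed at half the most. Time passes only in rows, so rows that do not move let the fingers close. The tool returns the time, the measured TCP pose, the force, the opening and the grip force at its end. only (a regular expression) keeps the lines of the reply that match it, lines (a string "A,B") keeps lines A to B, and quiet returns only ok. Input that does not fit is refused with a message, and nothing moves.
- env.get_state(): the state, without advancing time (a new reading comes with each control period).
- env.snapshot(name): name is "side" or "top"; returns the picture (400x640x3 uint8, red, green, blue); there is no depth.
- env.camera_info(name): a dict with "intrinsics" (3x3 intrinsics, pixels), "dist_coeffs" ([k1, k2, p1, p2, k3] as OpenCV has them; the pictures are not rectified), "view" (4x4, takes a point from world to camera coordinates). Camera axes: x right, y up, looking along -z (the intrinsics and any distortion apply to the point x, -y, -z); pixel columns grow to the right and rows downward; lengths in m; the calibration is good to about 2 mm. A picture is of the moment at which its call begins. camera_info takes no time and is no camera call.
- env.finish_job(): hands the job in; it is judged then, once.
The state is a dict: "time_s": time; "qpos": joint angles; "qd": joint speeds; "joint_efforts": joint torques, N m; "position": TCP position; "ee_rot": TCP orientation; "contact_force": force on the tool from outside, world axes, zero at the start; "ft_torque": the same for the moment, N m; "gripper_width": finger opening in m; "gripper_force": force on a finger pad.
Only numpy, scipy, OpenCV 4.12 (cv2) and the standard library are available. Lean on these libraries where they do the work, as an engineer would, in place of code of your own. Each camera call takes 0.05 s, during which the arm holds its last target. There are 200 camera calls.

## Working session

There is one attempt and no reset: what is moved stays moved. The work goes in short steps, Python scripts to look and compute and a tool call to move; the robot and the scene stay as the last step left them, time stands still between calls to the robot, and variables do not carry over. Pictures are saved under pics/ and viewed, at most 10 in all, crops included, and the job is handed in when it is done.

```bash
ls; mkdir -p pics
```

Run:
```python
from cell import env
import cv2
for n in("top","side"):
    cv2.imwrite(f"pics/{n}0.png",env.snapshot(n)[:,:,::-1]); c=env.camera_info(n); print(c)
s=env.get_state();print(s["time_s"],s["position"],s["ee_rot"])
```

```text
cell.py
pics
{'intrinsics': array([[434.44903468,   0.        , 317.03406329],
       [  0.        , 434.44903468, 193.42521935],
       [  0.        ,   0.        ,   1.        ]]), 'dist_coeffs': array([-0.07717746,  0.        ,  0.        ,  0.        ,  0.        ]), 'view': array([[ 2.11613503e-02, -9.99775471e-01, -1.09772773e-03,
         2.49099153e-02],
       [ 9.77994273e-01,  2.04723604e-02,  2.07624866e-01,
        -5.73490835e-01],
       [-2.07555775e-01, -5.46719395e-03,  9.78207907e-01,
        -1.64352942e+00],
       [ 0.00000000e+00,  0.00000000e+00,  0.00000000e+00,
         1.00000000e+00]])}
{'intrinsics': array([[363.86169816,   0.        , 323.19544386],
       [  0.        , 363.86169816, 198.26788792],
       [  0.        ,   0.        ,   1.        ]]), 'dist_coeffs': array([0.0086216, 0.       , 0.       , 0.       , 0.       ]), 'view': array([[ 0.89881193, -0.43828073, -0.00686396, -0.46543967],
       [ 0.2187765 ,  0.43498046,  0.87345798, -0.30728853],
       [-0.37983411, -0.78657613,  0.48685115, -1.13126159],
       [ 0.        ,  0.        ,  0.        ,  1.        ]])}
0.1 [0.25871235 0.59559525 0.24895121] [ 2.03425931e-01  9.79089646e-01 -1.14553642e-03 -2.08104253e-04]
```

View pics/top0.png

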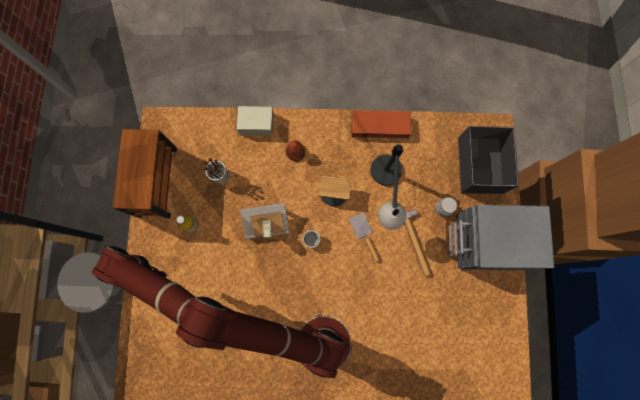

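View pics/side0.png

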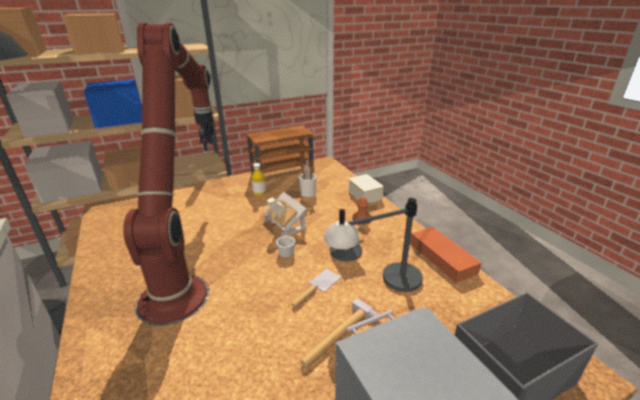

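The top view shows the rack and maquette near (265,222), the stand head (334,188), the lamp post (388,170) and the shade and knob (396,212). I'll zoom in on both views.

Run:
```python
import cv2
a=cv2.imread("pics/top0.png")
cv2.imwrite("pics/topc.png",cv2.resize(a[140:250,235:345],None,fx=5.4,fy=5.4,interpolation=cv2.INTER_CUBIC))
a=cv2.imread("pics/side0.png")
cv2.imwrite("pics/sidec.png",cv2.resize(a[180:300,250:430],None,fx=4.4,fy=4.4,interpolation=cv2.INTER_CUBIC))
```

Create h.py:
```python
import numpy as np,cv2
from cell import env
def ray(n,uv):
    c=env.camera_info(n);V=np.array(c["view"])
    p=cv2.undistortPoints(np.array([[uv]],float),c["intrinsics"],c["dist_coeffs"])[0,0]
    R=V[:3,:3];o=-R.T@V[:3,3];return o,R.T@np.array([p[0],-p[1],-1])
def atz(n,uv,z):
    o,d=ray(n,uv);return o+d*(z-o[2])/d[2]
def proj(n,P):
    c=env.camera_info(n);V=np.array(c["view"]);P=np.atleast_2d(P)
    q=(P@V[:3,:3].T+V[:3,3])*[1,-1,-1]
    return cv2.projectPoints(q,np.zeros(3),np.zeros(3),c["intrinsics"],c["dist_coeffs"])[0][:,0]
```

Run:
```python
from h import *
for nm,uv,z in[("stand",(334,188),.085),("post",(398,149),.298),("shade knob",(396,211),.315),("foot",(388,170),0.01),("rack",(265,222),.06)]: print(nm,atz("top",uv,z))
```

```text
stand [ 0.59043397 -0.02841898  0.085     ]
post [ 0.68479592 -0.24017377  0.298     ]
shade knob [ 0.46492426 -0.22638703  0.315     ]
foot [ 0.68762147 -0.25122939  0.01      ]
rack [0.4555214  0.23612256 0.06      ]
```

View pics/topc.png

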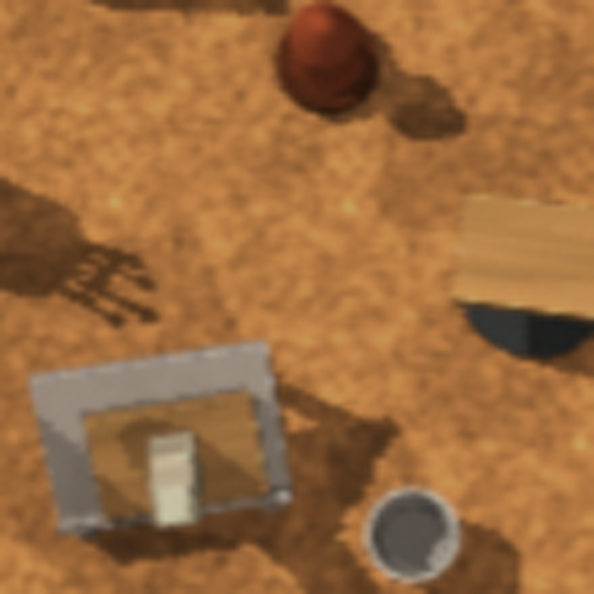

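View pics/sidec.png

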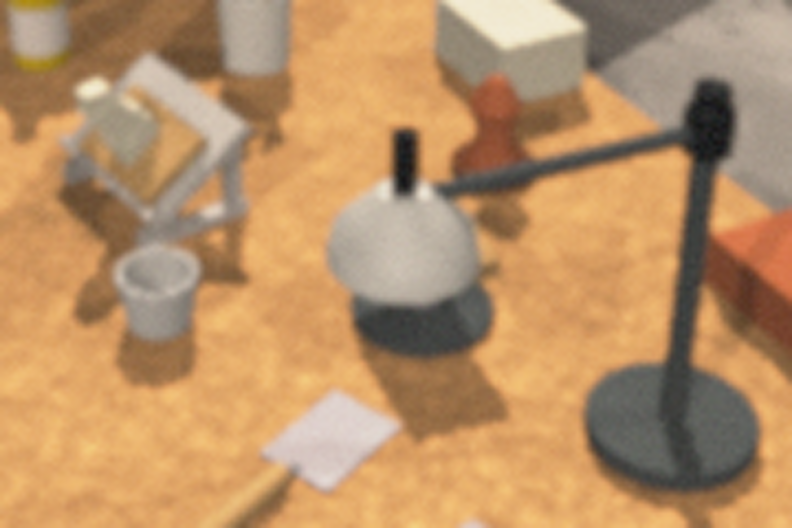

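The crops show the maquette base's upper corners at (82,412) and (248,392), and the figure top around (172,480), in the 5.4x top crop. The stand head's left corners are at (463,195) and (453,300). Next I'll refine the corners and fit the poses.

Run:
```python
from h import *
from scipy.optimize import least_squares
a=cv2.imread("pics/top0.png");g=cv2.cvtColor(a,cv2.COLOR_BGR2GRAY)
f=lambda L:[((u+.5)/5.4-.5+235,(v+.5)/5.4-.5+140) for u,v in L]
def sub(L,w=3):
    p=np.array(L,np.float32).reshape(-1,1,2);return cv2.cornerSubPix(g,p,(w,w),(-1,-1),(3,30,.01))[:,0]
st=f([(463,195),(453,300)])+[(349.5,178),(348.5,199.5)]
s2=sub(st);print("stand guess",np.round(st,1).tolist(),"sub",np.round(s2,1).tolist())
P=np.array([atz("top",p,.085) for p in s2])[:,:2];print(P.round(4).tolist(),"sides",[np.linalg.norm(P[i]-P[j]).round(4) for i,j in((0,1),(0,2),(1,3),(2,3))])
mq=f([(82,412),(248,392),(268,503),(103,520)]);m2=sub(mq)
print("maq",np.round(mq,1).tolist(),np.round(m2,1).tolist())
rk=f([(30,378),(267,342)])
tp=f([(152,437),(190,433),(195,523),(157,525)])
sd=lambda u,v:((u+.5)/4.4-.5+250,(v+.5)/4.4-.5+180)
def T(p,Q):
    x,y,z,w=p;c,s=np.cos(w),np.sin(w);t=np.deg2rad(35);C,S=np.cos(t),np.sin(t)
    R=np.array([[c,-s,0],[s,c,0],[0,0,1]])@np.array([[C,0,-S],[0,1,0],[S,0,C]]);return np.array(Q)@R.T+[x,y,z]
B=np.array([[.04,.06,.014],[.04,-.06,.014],[-.04,-.06,.014],[-.04,.06,.014]])
SB=[sd(113,95),sd(207,148),sd(150,205),sd(82,145)]
r=lambda p:np.r_[(proj("top",T(p,B))-mq).ravel(),(proj("side",T(p,B))[:3]-SB[:3]).ravel()]
o=least_squares(r,[.47,.23,.065,.1],loss="soft_l1");print(o.x,r(o.x).round(1))
b=cv2.resize(a[140:250,235:405],None,fx=4.7,fy=4.7,interpolation=cv2.INTER_CUBIC)
def poly(uv,col):
    q=((np.array(uv)-[235,140]+.5)*4.7-.5).round().astype(int);cv2.polylines(b,[q.reshape(-1,1,2)],True,col,1)
poly(proj("top",T(o.x,B)),(0,0,255));poly(s2[[0,1,3,2]],(255,0,0))
poly(proj("top",T(o.x,[[.011,.011,.096],[.011,-.011,.096],[-.011,-.011,.096],[-.011,.011,.096]])),(0,255,0))
poly(proj("top",T(o.x,[[-.01,.015,.057],[-.01,-.015,.057]])),(0,255,255))
cv2.imwrite("pics/ov1.png",b)
```

```text
stand guess [[320.3, 175.7], [318.5, 195.1], [349.5, 178.0], [348.5, 199.5]] sub [[320.29998779296875, 175.6999969482422], [319.29998779296875, 195.10000610351562], [349.5, 178.0], [348.79998779296875, 198.39999389648438]]
[[0.6384, 0.0255], [0.561, 0.028], [0.6316, -0.0883], [0.5505, -0.0858]] sides [np.float64(0.0774), np.float64(0.1139), np.float64(0.1143), np.float64(0.0812)]
maq [[249.8, 215.9], [280.5, 212.2], [284.2, 232.7], [253.7, 235.9]] [[249.0, 215.8000030517578], [280.5, 212.1999969482422], [284.20001220703125, 232.6999969482422], [253.6999969482422, 235.89999389648438]]
[0.45465457 0.23002791 0.04313892 0.18456789] [-0.1  1.9  0.   0.6 -0.3 -1.7  0.   0.   5.7 -0.6  0.2 -0.6 -0.6  1.9]
```

View pics/ov1.png

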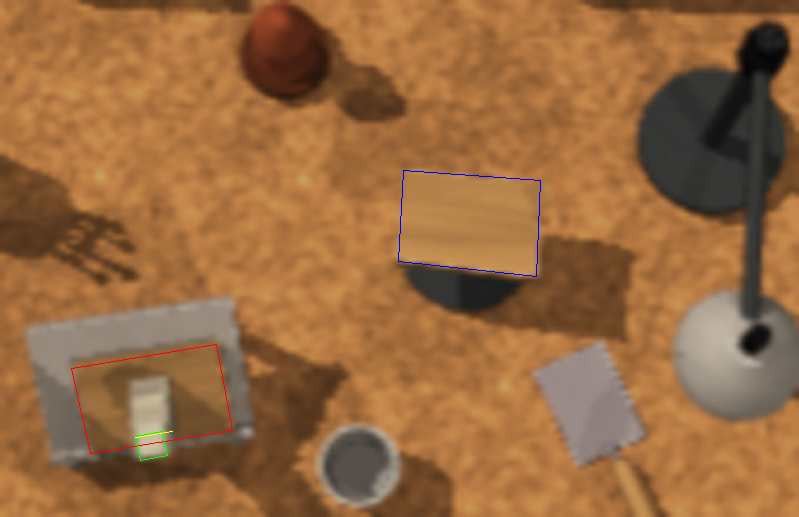

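The overlay shows the stand head outlined well at (400-540, 170-276). The maquette fit is slightly off, so I'll refit with the rack corners and edge profiles.

Run:
```python
from h import *
from scipy.optimize import least_squares
a=cv2.imread("pics/top0.png").astype(int)
print("row187 L",a[187,312:326,0].tolist(),"R",a[187,343:357,0].tolist()); print("R chan R",a[187,343:357,2].tolist())
print("col334",a[168:206,334,0].tolist())
f=lambda L:np.array([((u+.5)/4.7-.5+235,(v+.5)/4.7-.5+140) for u,v in L])
rk=f([(26,327),(234,298)]);P=[atz("top",p,.1) for p in rk];d=P[0]-P[1]
print("rack w",np.linalg.norm(d),"yaw",np.arctan2(-d[0],d[1]),P)
rl=f([(55,463),(252,437)]);P=[atz("top",p,.037) for p in rl];d=P[0]-P[1]
print("low w",np.linalg.norm(d),"yaw",np.arctan2(-d[0],d[1]),P)
def T(p,Q):
    x,y,z,w=p;c,s=np.cos(w),np.sin(w);t=np.deg2rad(35);C,S=np.cos(t),np.sin(t)
    R=np.array([[c,-s,0],[s,c,0],[0,0,1]])@np.array([[C,0,-S],[0,1,0],[S,0,C]]);return np.array(Q)@R.T+[x,y,z]
B=np.array([[.04,.06,.014],[.04,-.06,.014],[-.04,-.06,.014],[-.04,.06,.014]])
mq=f([(75,367),(220,348),(233,438),(94,458)])
for z in(.05,.055,.06,.065):
  r=lambda p:(proj("top",T([p[0],p[1],z,p[2]],B))-mq).ravel()
  o=least_squares(r,[.47,.23,.15]);p=[o.x[0],o.x[1],z,o.x[2]];print(z,o.x.round(4),r(o.x).round(1),"grip",T(p,[[0,0,.057]]).round(4), "top96 in ov",((proj("top",T(p,[[0,0,.096]]))-[235,140]+.5)*4.7).round(),"side",proj("side",T(p,[[0,0,.096]])).round(1))
```

```text
row187 L [69, 70, 68, 69, 71, 72, 70, 73, 78, 78, 77, 78, 78, 79] R [72, 71, 71, 71, 72, 72, 69, 59, 60, 73, 73, 62, 59, 66]
R chan R [175, 175, 176, 177, 178, 176, 168, 153, 165, 190, 189, 169, 167, 182]
col334 [54, 55, 54, 54, 54, 59, 61, 62, 63, 73, 73, 75, 75, 76, 74, 73, 73, 76, 73, 75, 76, 74, 71, 72, 75, 78, 80, 80, 77, 52, 32, 30, 30, 30, 30, 29, 30, 30]
rack w 0.17016090211909518 yaw 0.1624143437391039 [array([0.49692894, 0.32828865, 0.1       ]), array([0.52444417, 0.16036711, 0.1       ])]
low w 0.1649793415393612 yaw 0.15447458251049226 [array([0.39371133, 0.3093072 , 0.037     ]), array([0.41909521, 0.14629235, 0.037     ])]
0.05 [0.4503 0.2261 0.1592] [-0.1  0.6  0.2  0.4  0.4 -0.4 -0.5 -0.5] grip [[0.418  0.221  0.0967]] top96 in ov [[153. 451.]] side [[269.3 201.9]]
0.055 [0.4496 0.2256 0.1591] [-0.1  0.6  0.2  0.3  0.5 -0.4 -0.6 -0.5] grip [[0.4173 0.2204 0.1017]] top96 in ov [[153. 451.]] side [[269.1 200.8]]
0.06 [0.4489 0.225  0.1591] [-0.2  0.5  0.3  0.3  0.5 -0.4 -0.6 -0.5] grip [[0.4167 0.2198 0.1067]] top96 in ov [[153. 451.]] side [[268.9 199.8]]
0.065 [0.4483 0.2244 0.159 ] [-0.2  0.5  0.3  0.3  0.6 -0.4 -0.6 -0.4] grip [[0.416  0.2192 0.1117]] top96 in ov [[153. 451.]] side [[268.7 198.8]]
```

Add to h.py:
```python
from scipy.optimize import minimize
from scipy.ndimage import gaussian_filter,map_coordinates
def rectfit(img,x0,ztop,zbot,edges="ULRD"):
    """Fit an 80x120 block (silhouette seen from above) by edge contrast; x0=(x,y,yaw)."""
    I=[gaussian_filter(img[:,:,k].astype(float),.7) for k in range(3)]
    t=np.linspace(-.85,.85,40)
    def score(p):
        c,s=np.cos(p[2]),np.sin(p[2]);tot=0
        for e in edges:
            if e=="U":q=np.c_[.04+0*t,.06*t,ztop+0*t];n=[1,0]
            if e=="D":q=np.c_[-.04+0*t,.06*t,zbot+0*t];n=[-1,0]
            if e=="L":q=np.c_[.04*t,.06+0*t,(ztop if p[1]<.03 else zbot)+0*t];n=[0,1]
            if e=="R":q=np.c_[.04*t,-.06+0*t,(ztop)+0*t];n=[0,-1]
            n=np.array([n[0],n[1],0])*.004
            w=lambda q:np.c_[q[:,0]*c-q[:,1]*s+p[0],q[:,0]*s+q[:,1]*c+p[1],q[:,2]]
            a=proj("top",w(q-n));b=proj("top",w(q+n))
            tot+=np.sqrt(sum((map_coordinates(i,a.T[::-1],order=1)-map_coordinates(i,b.T[::-1],order=1)).mean()**2 for i in I))
        return -tot
    best=None
    for dx in(-.006,0,.006):
        for dw in(-.05,0,.05):
            o=minimize(score,[x0[0]+dx,x0[1],x0[2]+dw],method="Nelder-Mead",options=dict(initial_simplex=np.array([x0[0]+dx,x0[1],x0[2]+dw])+np.array([[0,0,0],[.004,0,0],[0,.004,0],[0,0,.03]]),xatol=1e-4))
            if best is None or o.fun<best.fun:best=o
    return best.x,best.fun
```

Run:
```python
from h import *
a=cv2.imread("pics/top0.png")
for e in("ULRD","ULR","UD","LRD"): print(e,rectfit(a,(.593,-.030,-.05),.085,.067,e))
s=env.get_state();print(s["time_s"],s["position"])
x,y=(s["ee_rot"][:2]);print("tool x axis yaw",2*np.arctan2(y,x))
```

```text
Traceback (most recent call last):
  File "h.py", line 34, in rectfit
    o=minimize(score,[x0[0]+dx,x0[1],x0[2]+dw],method="Nelder-Mead",options=dict(initial_simplex=np.array([x0[0]+dx,x0[1],x0[2]+dw])+np.array([[0,0,0],[.004,0,0],[0,.004,0],[0,0,.03]]),xatol=1e-4))
  File "h.py", line 28, in score
    a=proj("top",w(q-n));b=proj("top",w(q+n))
                           ~~~~^^^^^^^^^^^^^^
  File "h.py", line 10, in proj
    c=env.camera_info(n);V=np.array(c["view"]);P=np.atleast_2d(P)
ValueError: time passes only in moves, steps and waits
```

```bash
sed -i 's/c=env.camera_info(n)/c=CI(n)/; s/^from cell import env/from cell import env\nimport functools\nCI=functools.lru_cache(env.camera_info)/' h.py
```

Run:
```python
from h import *
a=cv2.imread("pics/top0.png")
for e in("ULRD","ULR","UD","LRD"): print(e,rectfit(a,(.593,-.030,-.05),.085,.067,e))
s=env.get_state();print(s["time_s"],s["position"])
x,y=(s["ee_rot"][:2]);print("tool x axis yaw",2*np.arctan2(y,x))
```

```text
ULRD (array([ 0.59760684, -0.03113766, -0.12503658]), np.float64(-177.3982078651939))
ULR (array([ 0.59273833, -0.03145211, -0.18332298]), np.float64(-59.43500473129026))
UD (array([ 0.59786302, -0.03163075, -0.0965328 ]), np.float64(-140.82256197346638))
LRD (array([ 0.59789799, -0.03171836, -0.13999702]), np.float64(-164.76823036907254))
0.1 [0.25871235 0.59559525 0.24895121]
tool x axis yaw 2.731880867249097
```

Add to h.py:
```python
def goal(p,phi):
    s=env.get_state();x,y=s["ee_rot"][:2];f=2*np.arctan2(y,x);d=np.array(p)-s["position"]
    c,n=np.cos(f),np.sin(f);w=(phi-f+np.pi)%(2*np.pi)-np.pi
    print("t",round(s["time_s"],2),"pos",np.round(s["position"],4),"phi",round(f,3),"delta tool",np.round([c*d[0]+n*d[1],n*d[0]-c*d[1],-d[2]],4),"turn",round(-w,3))
```

```text
(no output)
```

Request:
shift_gripper(
  segments=[0.085,-0.0368,-0.0351,0,0,0.085,-0.0368,-0.0351,0,0,0.085,-0.0368,-0.0351,0,0,0.085,-0.0368,-0.0351,0,0,0.085,-0.0368,-0.0351,0,0,0.085,-0.0368,-0.0351,0,0,0.085,-0.0368,-0.0351,0,0,0.085,-0.0368,-0.0351,0,0,0.085,0,0,0,-0.142,0.085,0,0,0,-0.142],
)

```text
time_s: 1.35
position: [0.4171, 0.2203, 0.2497]
ee_rot: [0.062, 0.998, -0.0, -0.0]
contact_force: [-0.0, -0.1, -0.9]
gripper_width: 0.0847
gripper_force: 0.0
```

Request:
shift_gripper(
  segments=[0.085,0,0,0,-0.142,0.085,0,0,0,-0.142,0.085,0,0,0,0],
)

```text
time_s: 1.72
position: [0.4169, 0.2211, 0.2497]
ee_rot: [-0.078, 0.997, -0.0, -0.0]
contact_force: [-0.5, -0.8, 0.4]
gripper_width: 0.0851
gripper_force: 0.0
```

```bash
python3 -c "
from h import *
goal([.417,.22,.105],3.301)"
```

```text
t 1.73 pos [0.4169 0.2211 0.2497] phi 3.298 delta tool [ 1.000e-04 -1.100e-03  1.447e-01] turn -0.003
```

Request:
shift_gripper(
  segments=[0.085,0,-0.001,0.04,0,0.085,0,0,0.04,0,0.085,0,0,0.035,0,0.085,0,0,0.02,0,0.085,0,0,0.009,0,0.085,0,0,0,0],
)

```text
time_s: 2.48
position: [0.4172, 0.2204, 0.1058]
ee_rot: [-0.079, 0.997, -0.0, -0.0]
contact_force: [0.1, 0.4, -0.1]
gripper_width: 0.0847
gripper_force: 0.0
```

Run:
```python
from h import *
t=env.snapshot("top")[:,:,::-1];s=env.snapshot("side")[:,:,::-1]
b=np.hstack([cv2.resize(t[190:260,225:305],None,fx=5,fy=6,interpolation=cv2.INTER_CUBIC),cv2.resize(s[170:240,240:320],None,fx=5,fy=6,interpolation=cv2.INTER_CUBIC)])
cv2.imwrite("pics/grip.png",b);goal([.4168,.22,.107],3.301)
```

```text
t 2.58 pos [0.4178 0.2207 0.1067] phi 3.299 delta tool [ 0.0011 -0.0005 -0.0003] turn -0.002
```

View pics/grip.png

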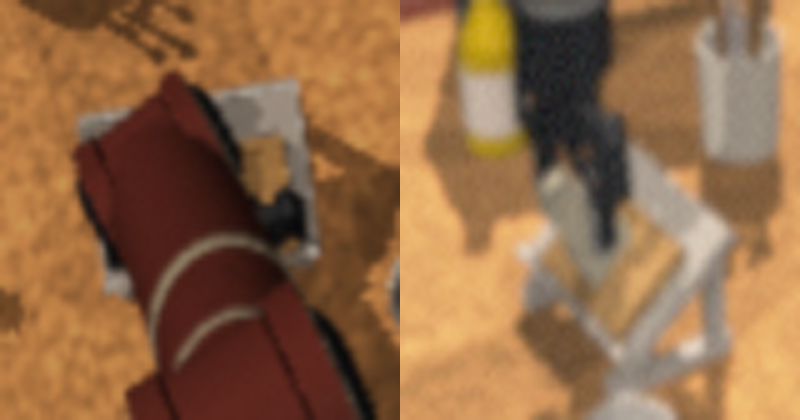

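Run:
```python
from h import *
def T(p,Q):
    x,y,z,w=p;c,s=np.cos(w),np.sin(w);t=np.deg2rad(35);C,S=np.cos(t),np.sin(t)
    R=np.array([[c,-s,0],[s,c,0],[0,0,1]])@np.array([[C,0,-S],[0,1,0],[S,0,C]]);return np.array(Q)@R.T+[x,y,z]
p=[.4494,.2254,.057,.159]
B=np.array([[.04,.06,.014],[.04,-.06,.014],[-.04,-.06,.014],[-.04,.06,.014],[0,0,.014],[0,-.015,.014],[0,0,.057],[.011,-.011,.096],[-.011,-.011,.096],[-.011,.011,.096]])
q=proj("side",T(p,B));print(((q-[250,180]+.5)*4.4-.5).round().tolist());print("grip.png",((q-[240,170])*[5,6]+[400,0]).round().tolist())
s=env.get_state();P=np.array(s["position"]);yh=np.array([-.158,.987,0])
q=proj("side",[P,P-.045*yh,P-.045*yh-[0,0,.006]]);print("tcp, finger, tip",((q-[240,170])*[5,6]+[400,0]).round().tolist())
```

```text
[[136.0, 82.0], [203.0, 136.0], [141.0, 204.0], [76.0, 146.0], [138.0, 141.0], [146.0, 148.0], [111.0, 116.0], [100.0, 87.0], [83.0, 106.0], [71.0, 96.0]]
grip.png [[602.0, 170.0], [678.0, 244.0], [608.0, 336.0], [535.0, 257.0], [605.0, 250.0], [614.0, 260.0], [574.0, 215.0], [562.0, 177.0], [542.0, 202.0], [529.0, 188.0]]
tcp, finger, tip [[574.0, 211.0], [603.0, 240.0], [603.0, 248.0]]
```

Request:
shift_gripper(
  segments=[0.085,-0.001,-0.003,0,0,0.05,0,0,0,0,0.04,0,0,0,0,0.03,0,0,0,0,0.02,0,0,0,0,0.015,0,0,0,0,0.015,0,0,0,0,0.015,0,0,0,0],
)

```text
time_s: 3.58
position: [0.4188, 0.219, 0.1066]
ee_rot: [-0.08, 0.997, 0.001, 0.001]
contact_force: [-1.6, 2.2, 4.6]
gripper_width: 0.0293
gripper_force: 59.9
```

Request:
shift_gripper(
  segments=[0.015,0,0,-0.01,0,0.015,0,0,-0.03,0,0.015,0,0,-0.04,0,0.015,0,0,-0.02,0,0.015,0,0,0,0],
)

```text
time_s: 4.2
position: [0.419, 0.2168, 0.2068]
ee_rot: [-0.078, 0.997, -0.0, 0.001]
contact_force: [0.5, 1.1, -5.1]
gripper_width: 0.0292
gripper_force: 60.1
```

```bash
python3 -c "
from h import *
goal([.5522,-.0273,.205],3.05)"
```

```text
t 4.2 pos [0.419  0.2168 0.2068] phi 3.298 delta tool [-0.0935 -0.2619  0.0018] turn 0.248
```

Request:
shift_gripper(
  segments=[0.015,-0.0134,-0.0374,0,0,0.015,-0.0134,-0.0374,0,0,0.015,-0.0134,-0.0374,0,0,0.015,-0.0134,-0.0374,0,0,0.015,-0.0134,-0.0374,0,0,0.015,-0.0134,-0.0374,0,0,0.015,-0.0134,-0.0374,0,0,0.015,0,0,0,0.124,0.015,0,0,0,0.124,0.015,0,0,0,0],
)

```text
time_s: 5.45
position: [0.551, -0.0266, 0.2039]
ee_rot: [0.045, 0.999, -0.0, -0.003]
contact_force: [0.8, -0.2, -4.2]
gripper_width: 0.0294
gripper_force: 60.6
```

Run:
```python
from h import *
t=env.snapshot("top")[:,:,::-1];s=env.snapshot("side")[:,:,::-1]
cv2.imwrite("pics/t2.png",t);cv2.imwrite("pics/s2.png",s)
b=np.hstack([cv2.resize(t[155:235,285:365],None,fx=5,fy=6,interpolation=cv2.INTER_CUBIC),cv2.resize(s[165:255,300:380],None,fx=5,fy=5.3333,interpolation=cv2.INTER_CUBIC)])
cv2.imwrite("pics/hover.png",b);goal([.5522,-.0273,.155],3.05)
```

```text
t 5.55 pos [ 0.5516 -0.0263  0.2047] phi 3.054 delta tool [-0.0007 -0.001   0.0497] turn 0.004
```

View pics/hover.png

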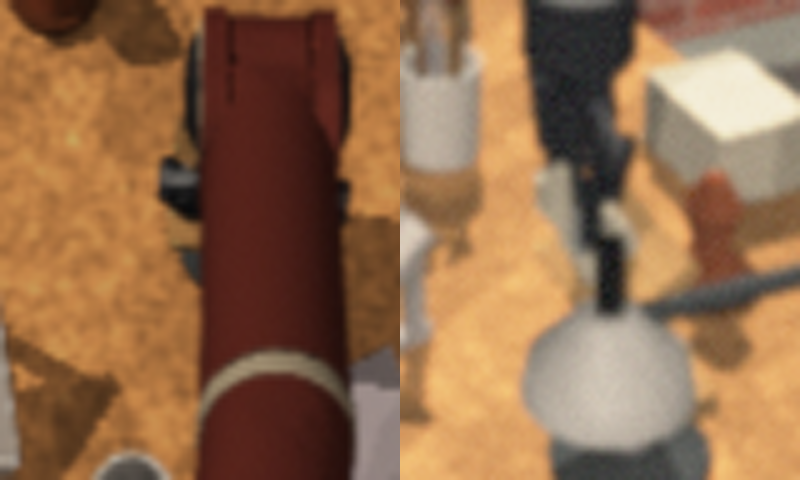

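The hover view shows the maquette held tilted. The stand is hidden by the arm from above and by the shade from the side, so I'll go down by feel. I'll lay the underside on the head's near edge and roll it upright.

Request:
shift_gripper(
  segments=[0.015,0.003,-0.001,0.02,0,0.015,0,0,0.02,0,0.015,0,0,0.009,0,0.015,0,0,0.003,0,0.015,0,0,0,0],
)

```text
time_s: 6.18
position: [0.5498, -0.027, 0.1543]
ee_rot: [0.045, 0.999, -0.0, 0.0]
contact_force: [-0.1, 0.6, -4.2]
gripper_width: 0.0294
gripper_force: 60.6
```

Request:
shift_gripper(
  segments=[0.015,0,0,0.003,0,0.015,0,0,0,0],
)

```text
time_s: 6.42
position: [0.5503, -0.0269, 0.1537]
ee_rot: [0.045, 0.999, -0.0, 0.001]
contact_force: [-2.9, 1.3, 8.2]
gripper_width: 0.0291
gripper_force: 62.0
```

Request:
shift_gripper(
  segments=[0.015,0,0,0.002,0,0.015,0,0,0,0],
)

```text
time_s: 6.68
position: [0.5504, -0.0268, 0.1534]
ee_rot: [0.045, 0.999, -0.0, 0.002]
contact_force: [-5.4, 0.9, 17.1]
gripper_width: 0.0292
gripper_force: 63.2
```

Request:
shift_gripper(
  segments=[0.015,-0.002,0,0,0,0.015,-0.002,0,0,0,0.015,-0.002,0,0,0,0.015,0,0,0,0],
)

```text
time_s: 7.18
position: [0.5546, -0.027, 0.1531]
ee_rot: [0.045, 0.999, 0.0, -0.0]
contact_force: [-7.7, 2.4, 18.4]
gripper_width: 0.0294
gripper_force: 63.3
```

Request:
shift_gripper(
  segments=[0.015,-0.003,0,0,0,0.015,-0.003,0,0,0,0.015,0,0,0,0],
)

```text
time_s: 7.55
position: [0.5607, -0.0276, 0.1525]
ee_rot: [0.045, 0.999, 0.0, -0.001]
contact_force: [-6.1, 1.9, 14.7]
gripper_width: 0.0293
gripper_force: 63.1
```

Request:
shift_gripper(
  segments=[0.015,-0.003,0,0.001,0,0.015,-0.003,0,0.001,0,0.015,-0.003,0,0.001,0,0.015,0,0,0,0],
)

```text
time_s: 8.05
position: [0.5717, -0.0287, 0.15]
ee_rot: [0.045, 0.999, -0.0, 0.002]
contact_force: [-3.9, 1.9, 13.0]
gripper_width: 0.0289
gripper_force: 63.4
```

Run:
```python
from h import *
print(np.round(env.get_state()["ft_torque"],2))
s=env.snapshot("side")[:,:,::-1];t=env.snapshot("top")[:,:,::-1]
b=np.hstack([cv2.resize(t[155:235,300:365],None,fx=6,fy=6,interpolation=cv2.INTER_CUBIC),cv2.resize(s[175:255,310:375],None,fx=6,fy=6,interpolation=cv2.INTER_CUBIC)])
cv2.imwrite("pics/roll.png",b)
```

```text
[-0.22  1.45 -0.04]
```

View pics/roll.png

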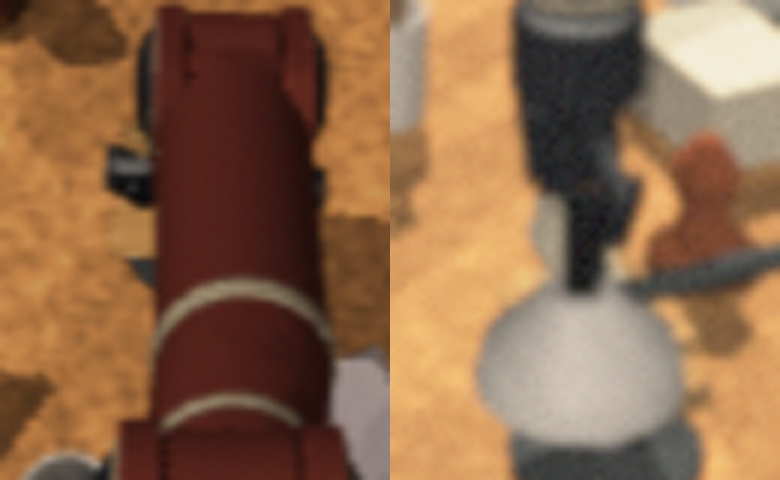

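The roll view shows the figure clearly more upright in the grip at (545-570, 195-270), so the roll works. I'll continue along the arc.

Request:
shift_gripper(
  segments=[0.015,-0.003,0,0.001,0,0.015,-0.003,0,0.001,0,0.015,-0.003,0,0.0015,0,0.015,0,0,0,0],
)

```text
time_s: 8.65
position: [0.5814, -0.0296, 0.1464]
ee_rot: [0.044, 0.999, -0.0, 0.003]
contact_force: [-1.6, -0.1, 11.3]
gripper_width: 0.0295
gripper_force: 63.8
```

Request:
shift_gripper(
  segments=[0.015,-0.003,0,0.0015,0,0.015,-0.003,0,0.0015,0,0.015,0,0,0,0],
)

```text
time_s: 9.02
position: [0.5875, -0.0303, 0.1432]
ee_rot: [0.044, 0.999, -0.0, 0.003]
contact_force: [-1.8, 0.3, 9.3]
gripper_width: 0.0292
gripper_force: 64.1
```

Request:
shift_gripper(
  segments=[0.015,-0.002,0,0.001,0,0.015,0,0,0.001,0,0.015,0,0,0,0],
)

```text
time_s: 9.4
position: [0.5899, -0.0305, 0.1417]
ee_rot: [0.044, 0.999, -0.0, 0.004]
contact_force: [-2.0, 0.0, 11.8]
gripper_width: 0.0295
gripper_force: 64.8
```

Request:
shift_gripper(
  segments=[0.015,0,0,0.0015,0,0.015,0,0,0.0015,0,0.015,0,0,0,0],
)

```text
time_s: 9.78
position: [0.5924, -0.0307, 0.14]
ee_rot: [0.044, 0.999, -0.0, 0.007]
contact_force: [0.2, -0.2, 13.4]
gripper_width: 0.0292
gripper_force: 65.2
```

Request:
shift_gripper(
  segments=[0.015,0,0,0.0015,0,0.015,0,0,0.0015,0,0.015,0,0,0,0],
)

```text
time_s: 10.15
position: [0.5937, -0.0309, 0.1389]
ee_rot: [0.044, 0.999, -0.0, 0.009]
contact_force: [-0.3, -0.2, 21.6]
gripper_width: 0.0296
gripper_force: 66.7
```

Request:
shift_gripper(
  segments=[0.015,0,0,0.0015,0,0.015,0,0,0.0015,0,0.015,0,0,0,0],
)

```text
time_s: 10.52
position: [0.5938, -0.0309, 0.1388]
ee_rot: [0.044, 0.999, -0.0, 0.009]
contact_force: [-5.9, -0.2, 36.2]
gripper_width: 0.0293
gripper_force: 68.4
```

Request:
shift_gripper(
  segments=[0.015,0,0,-0.003,0,0.015,0,0,-0.003,0,0.015,0,0,0,0],
)

```text
time_s: 10.9
position: [0.5922, -0.0307, 0.1389]
ee_rot: [0.045, 0.999, 0.0, 0.006]
contact_force: [0.7, -1.1, 11.4]
gripper_width: 0.0295
gripper_force: 65.4
```

Request:
shift_gripper(
  segments=[0.03,0,0,0,0,0.033,0,0,0,0,0.04,0,0,0,0,0.06,0,0,0,0,0.085,0,0,0,0,0.085,0,0,0,0],
)

```text
time_s: 11.65
position: [0.5873, -0.0303, 0.1344]
ee_rot: [0.045, 0.999, -0.0, -0.0]
contact_force: [-1.3, -0.5, 0.6]
gripper_width: 0.0848
gripper_force: 0.0
```

Request:
shift_gripper(
  segments=[0.085,0,0,-0.03,0,0.085,0,0,-0.05,0,0.085,0,0,-0.04,0,0.085,0,0.06,0,0,0.085,0,0.06,0,0,0.085,0,0.06,0,0,0.085,0,0.06,0,0,0.085,0,0,0,0],
)

```text
time_s: 12.65
position: [0.6069, 0.2175, 0.2538]
ee_rot: [0.039, 0.999, 0.003, -0.001]
contact_force: [0.1, 1.1, 0.2]
gripper_width: 0.0848
gripper_force: 0.0
```

Run:
```python
from h import *
t=env.snapshot("top")[:,:,::-1];s=env.snapshot("side")[:,:,::-1]
cv2.imwrite("pics/t3.png",t)
b=np.hstack([cv2.resize(t[165:215,305:365],None,fx=9,fy=9,interpolation=cv2.INTER_CUBIC),cv2.resize(s[180:260,320:360],None,fx=5.625,fy=5.625,interpolation=cv2.INTER_CUBIC)])
cv2.imwrite("pics/placed.png",b)
goal([.5938,-.0309,.139],3.05)
```

```text
t 12.75 pos [0.6085 0.2092 0.254 ] phi 3.054 delta tool [-0.0064 -0.2405  0.115 ] turn 0.004
```

View pics/placed.png

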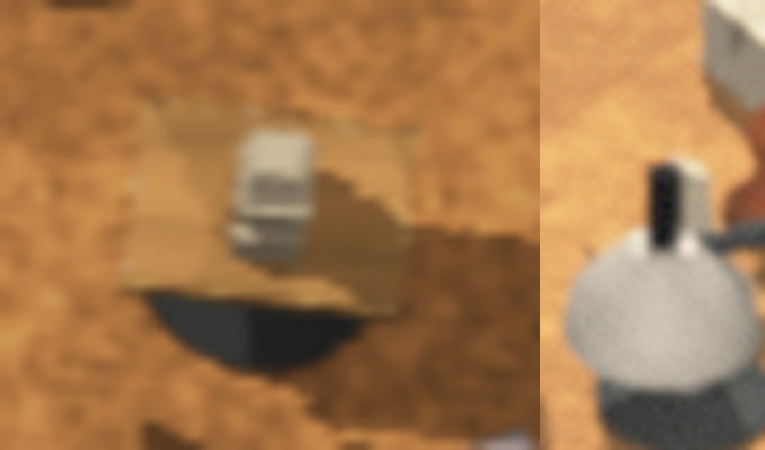

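Create m.py:
```python
from h import *
def edge(img,kind,z,lo,hi,along):
    g=img[:,:,:].astype(float).sum(2);g=gaussian_filter(g,.8);out=[]
    for k in along:
        t=np.arange(lo,hi,.1)
        pr=map_coordinates(g,[t,0*t+k],order=3) if kind=="v" else map_coordinates(g,[0*t+k,t],order=3)
        d=np.abs(np.gradient(pr));i=d.argmax();out.append((k,t[i]) if kind=="v" else (t[i],k))
    P=np.array([atz("top",p,z)[:2] for p in out]);i,j=(1,0) if kind=="v" else (0,1)
    m=np.ones(len(P),bool)
    for _ in range(4):
        c=np.polyfit(P[m,i],P[m,j],1);r=P[:,j]-np.polyval(c,P[:,i]);m=abs(r)<max(.0015,1.5*np.median(abs(r)))
    return c,m.sum(),np.median(abs(r))
def rep(f,zt,zd,tag):
    im=cv2.imread(f)
    for n,a in dict(U=("v",zt,171,181,np.r_[322:330,342:348]),D=("v",zd,191,203,np.arange(324,345)),L=("h",zt,315,324,np.arange(180,194)),R=("h",zt,345,353,np.arange(182,190))).items():
        c,k,r=edge(im,*a);x0=-.031 if a[0]=="v" else .596
        print(tag,n,"slope",c[0].round(3),"pos",np.polyval(c,x0).round(4),"n",k,"res",r.round(4))
```

Run:
```python
from m import *
rep("pics/top0.png",.085,.067,"stand"); rep("pics/t3.png",.099,.067,"maq, D=stand bottom");
```

```text
stand U slope 0.027 pos 0.6387 n 11 res 0.0007
stand D slope 0.124 pos 0.5582 n 21 res 0.0005
stand L slope 0.388 pos 0.041 n 9 res 0.0019
stand R slope 0.854 pos -0.0937 n 5 res 0.0018
maq, D=stand bottom U slope -0.165 pos 0.6217 n 11 res 0.0085
maq, D=stand bottom D slope 0.105 pos 0.5547 n 21 res 0.0007
maq, D=stand bottom L slope -0.137 pos 0.0271 n 8 res 0.0011
maq, D=stand bottom R slope -0.166 pos -0.0828 n 6 res 0.0022
```

The picture shows the maquette standing upright on the head, a few mm proud on the near (lower) side. I'll measure with edge-averaged profiles.

Create m2.py:
```python
from h import *
def prof(im,e,z,yaw,c0=(.598,-.031),span=.014,rng=(-.85,.85)):
    t=np.linspace(*rng,60);off=np.arange(-span,span+1e-9,.0005);c,s=np.cos(yaw),np.sin(yaw)
    M={"U":(1,0,.04),"D":(-1,0,.04),"L":(0,1,.06),"R":(0,-1,.06)}[e];out=[]
    for o in off:
        q=np.array([[M[0]*(M[2]+o)+(0 if M[0] else .04*k),M[1]*(M[2]+o)+(0 if M[1] else .06*k)] for k in t])
        w=np.c_[q[:,0]*c-q[:,1]*s+c0[0],q[:,0]*s+q[:,1]*c+c0[1],0*t+z];uv=proj("top",w)
        out.append([map_coordinates(im[:,:,k].astype(float),uv.T[::-1],order=1).mean() for k in range(3)])
    g=np.linalg.norm(np.gradient(gaussian_filter(np.array(out),(3,0)),axis=0),axis=1)
    pk=[i for i in range(1,len(g)-1) if g[i]>g[i-1] and g[i]>=g[i+1] and g[i]>.3*g.max()]
    return [(round(off[i]*1e3,1),round(g[i],2)) for i in pk]
```

Run:
```python
from m2 import *
for f,zs in(("top0",{"U":[.085],"L":[.085],"R":[.085],"D":[.067]}),("t3",{"U":[.099],"L":[.099],"R":[.099],"D":[.085,.067]})):
    im=cv2.imread(f"pics/{f}.png")
    for e in zs:
        for z in zs[e]:
            for y in(-.08,-.11): print(f,e,z,y,prof(im,e,z,y))
```

```text
top0 U 0.085 -0.08 [(np.float64(-3.0), np.float64(1.59)), (np.float64(3.5), np.float64(0.87))]
top0 U 0.085 -0.11 [(np.float64(-3.5), np.float64(1.76)), (np.float64(5.0), np.float64(0.74))]
top0 L 0.085 -0.08 [(np.float64(-2.0), np.float64(1.07)), (np.float64(6.0), np.float64(0.45))]
top0 L 0.085 -0.11 [(np.float64(-2.0), np.float64(1.11)), (np.float64(6.0), np.float64(0.53))]
top0 R 0.085 -0.08 [(np.float64(-1.0), np.float64(2.16))]
top0 R 0.085 -0.11 [(np.float64(0.0), np.float64(2.31))]
top0 D 0.067 -0.08 [(np.float64(-0.5), np.float64(11.31))]
top0 D 0.067 -0.11 [(np.float64(-0.5), np.float64(12.19))]
t3 U 0.099 -0.08 [(np.float64(-11.5), np.float64(1.23)), (np.float64(-6.5), np.float64(0.77)), (np.float64(0.5), np.float64(0.7)), (np.float64(9.0), np.float64(0.5))]
t3 U 0.099 -0.11 [(np.float64(-11.5), np.float64(1.37)), (np.float64(-5.5), np.float64(0.82)), (np.float64(2.5), np.float64(0.69))]
t3 L 0.099 -0.08 [(np.float64(-1.0), np.float64(1.09)), (np.float64(6.0), np.float64(0.41))]
t3 L 0.099 -0.11 [(np.float64(-1.5), np.float64(1.0)), (np.float64(5.5), np.float64(0.48))]
t3 R 0.099 -0.08 [(np.float64(-11.5), np.float64(0.22)), (np.float64(0.5), np.float64(0.72)), (np.float64(11.5), np.float64(0.47))]
t3 R 0.099 -0.11 [(np.float64(-7.0), np.float64(0.24)), (np.float64(0.5), np.float64(0.73)), (np.float64(11.0), np.float64(0.46))]
t3 D 0.085 -0.08 [(np.float64(7.0), np.float64(9.06))]
t3 D 0.085 -0.11 [(np.float64(7.0), np.float64(9.37))]
t3 D 0.067 -0.08 [(np.float64(3.5), np.float64(9.02))]
t3 D 0.067 -0.11 [(np.float64(3.5), np.float64(9.33))]
```

Create y.py:
```python
from m2 import *
def yaws(f,e,z):
    im=cv2.imread(f"pics/{f}.png")
    print(f,e,"best",max((max(k[1] for k in prof(im,e,z,y)),round(y,3)) for y in np.arange(-.2,.02,.01)),
      "halves@-.1",[max(prof(im,e,z,-.1,rng=r),key=lambda k:k[1])[0] for r in((-.85,0),(0,.85))])
```

```bash
python3 -c "
from y import *
yaws('top0','D',.067);yaws('t3','D',.085);yaws('top0','U',.085);yaws('t3','U',.099);yaws('top0','R',.085);yaws('top0','L',.085);yaws('t3','L',.099)
goal([.5873,-.0307,.134],3.05)"
```

```text
top0 D best (np.float64(12.19), np.float64(-0.11)) halves@-.1 [np.float64(0.0), np.float64(-1.0)]
t3 D best (np.float64(9.38), np.float64(-0.1)) halves@-.1 [np.float64(7.0), np.float64(7.0)]
top0 U best (np.float64(1.79), np.float64(-0.13)) halves@-.1 [np.float64(5.5), np.float64(-3.0)]
t3 U best (np.float64(1.56), np.float64(-0.19)) halves@-.1 [np.float64(-11.5), np.float64(-7.0)]
top0 R best (np.float64(2.68), np.float64(-0.2)) halves@-.1 [np.float64(0.0), np.float64(11.5)]
top0 L best (np.float64(1.11), np.float64(-0.11)) halves@-.1 [np.float64(-1.0), np.float64(-2.5)]
t3 L best (np.float64(1.17), np.float64(-0.02)) halves@-.1 [np.float64(-2.0), np.float64(-0.5)]
t 12.75 pos [0.6085 0.2092 0.254 ] phi 3.054 delta tool [ 1.000e-04 -2.408e-01  1.200e-01] turn 0.004
```

Request:
shift_gripper(
  segments=[0.085,0,-0.05,0,0,0.085,0,-0.05,0,0,0.085,0,-0.05,0,0,0.085,0,-0.05,0,0,0.085,-0.002,-0.0405,0,0,0.085,0,0,0.04,0,0.085,0,0,0.04,0,0.085,0,0,0.025,0,0.085,0,0,0.007,0,0.085,0,0,0,0],
)

```text
time_s: 14.0
position: [0.5894, -0.0324, 0.1429]
ee_rot: [0.046, 0.999, -0.0, 0.0]
contact_force: [-0.9, 0.4, 0.8]
gripper_width: 0.0852
gripper_force: 0.0
```

```bash
python3 -c "
from h import *
goal([.5900,-.0309,.142],3.05)"
```

```text
t 14.0 pos [ 0.5894 -0.0324  0.1429] phi 3.05 delta tool [-0.0005  0.0015  0.0009] turn -0.0
```

Request:
shift_gripper(
  segments=[0.085,0,0.0015,0,0,0.05,0,0,0,0,0.035,0,0,0,0,0.025,0,0,0,0,0.015,0,0,0,0,0.015,0,0,0,0,0.015,0,0,0,0,0.015,0,0,0,0],
)

```text
time_s: 15.0
position: [0.5898, -0.0298, 0.1429]
ee_rot: [0.045, 0.999, -0.0, 0.0]
contact_force: [0.2, -1.1, 4.4]
gripper_width: 0.0293
gripper_force: 60.8
```

```bash
python3 -c "
from h import *
goal([.5900,-.0309,.142],3.05)"
```

```text
t 15.0 pos [ 0.5898 -0.0298  0.1429] phi 3.052 delta tool [-0.0003 -0.0011  0.0009] turn 0.002
```

Request:
shift_gripper(
  segments=[0.015,0,0,-0.003,0,0.015,0,0,-0.003,0,0.015,-0.0076,0,0,0.015,0.015,0,0,0,0,0.015,0,0,0,0],
)

```text
time_s: 15.62
position: [0.5968, -0.0302, 0.1481]
ee_rot: [0.052, 0.999, -0.0, -0.0]
contact_force: [-0.6, 0.3, -3.7]
gripper_width: 0.0294
gripper_force: 60.0
```

```bash
python3 -c "
from h import *
goal([.5975,-.0317,.145],3.036)"
```

```text
t 15.62 pos [ 0.5968 -0.0302  0.1481] phi 3.037 delta tool [-0.0008 -0.0014  0.0031] turn 0.001
```

Request:
shift_gripper(
  segments=[0.015,-0.0006,-0.0008,0,0,0.015,0,0,0.002,0,0.015,0,0,0.002,0,0.015,0,0,0.001,0,0.015,0,0,0.001,0,0.015,0,0,0,0,0.015,0,0,0,0],
)

```text
time_s: 16.5
position: [0.5974, -0.031, 0.143]
ee_rot: [0.052, 0.999, -0.0, -0.0]
contact_force: [-0.6, 0.7, 1.8]
gripper_width: 0.0294
gripper_force: 60.5
```

```bash
python3 -c "
from h import *
goal([.5975,-.0309,.1425],3.036)"
```

```text
t 16.5 pos [ 0.5974 -0.031   0.143 ] phi 3.037 delta tool [-0.0001  0.0001  0.0005] turn 0.001
```

Contact is light. I'll release, retreat and measure.

Request:
shift_gripper(
  segments=[0.015,0,0,0.001,0,0.03,0,0,0,0,0.033,0,0,0,0,0.04,0,0,0,0,0.06,0,0,0,0,0.085,0,0,0,0,0.085,0,0,0,0],
)

```text
time_s: 17.38
position: [0.5976, -0.0311, 0.1414]
ee_rot: [0.052, 0.999, -0.0, -0.0]
contact_force: [0.5, 0.3, -0.2]
gripper_width: 0.0846
gripper_force: 0.0
```

Request:
shift_gripper(
  segments=[0.085,0,0,-0.03,0,0.085,0,0,-0.05,0,0.085,0,0,-0.04,0,0.085,0,0.06,0,0,0.085,0,0.06,0,0,0.085,0,0.06,0,0,0.085,0,0.06,0,0,0.085,0,0,0,0],
)

```text
time_s: 18.38
position: [0.6207, 0.2165, 0.2607]
ee_rot: [0.046, 0.999, 0.003, -0.001]
contact_force: [-0.4, -1.1, -0.4]
gripper_width: 0.0851
gripper_force: 0.0
```

Run:
```python
from y import *
t=env.snapshot("top")[:,:,::-1];cv2.imwrite("pics/t4.png",t);cv2.imwrite("pics/s4.png",env.snapshot("side")[:,:,::-1])
im=cv2.imread("pics/t4.png")
for e,z in(("U",.099),("L",.099),("R",.099),("D",.085),("D",.067)): print(e,z,prof(im,e,z,-.105))
yaws("t4","D",.067)
b=np.hstack([cv2.resize(cv2.imread(f"pics/{f}.png")[165:210,312:357],None,fx=8.8,fy=8.8,interpolation=cv2.INTER_CUBIC) for f in("top0","t4")]);cv2.imwrite("pics/cmp.png",b)
goal([.465,-.227,.34],3.05)
```

```text
U 0.099 [(np.float64(-4.5), np.float64(1.94))]
L 0.099 [(np.float64(-0.5), np.float64(1.18))]
R 0.099 [(np.float64(3.5), np.float64(0.78)), (np.float64(11.0), np.float64(0.42))]
D 0.085 [(np.float64(-1.5), np.float64(7.84))]
D 0.067 [(np.float64(-5.0), np.float64(7.77))]
t4 D best (np.float64(7.77), np.float64(-0.11)) halves@-.1 [np.float64(-5.0), np.float64(-5.5)]
t 18.48 pos [0.6223 0.2082 0.2611] phi 3.039 delta tool [ 0.1118 -0.449  -0.0789] turn -0.011
```

View pics/cmp.png

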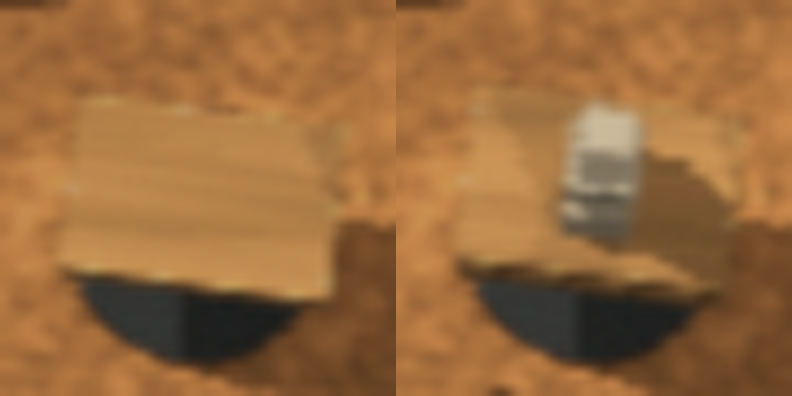

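Run:
```python
from m2 import *
A=np.mean([env.snapshot("top")[:,:,::-1].astype(float) for _ in range(8)],0);np.save("t4avg.npy",A)
t0=cv2.imread("pics/top0.png").astype(float)
for e,rs in(("L",[(-.85,.85),(-.85,0),(0,.85)]),("R",[(.1,.85),(-.85,-.1)]),("U",[(-.85,-.3),(.3,.85)]),("D",[(-.85,0),(0,.85)])):
    for r in rs:
        zb,zt=(.067,.085) if e=="D" else (.085,.099)
        print(e,r,"stand",prof(t0,e,zb,-.105,rng=r),"maq",prof(A,e,zt,-.105,rng=r))
def col(im,z,off): # mean colours across the near edge, in stand x
    t=np.linspace(-.8,.8,40);c,s=np.cos(-.105),np.sin(-.105);r=[]
    for o in off:
        w=np.c_[o*c-.06*t*s+.598,o*s+.06*t*c-.031,0*t+z];uv=proj("top",w);r.append(int(map_coordinates(im.sum(2),uv.T[::-1],order=1).mean()))
    return r
off=np.arange(-.052,-.026,.002);print("near profile z.067 t0",col(t0,.067,off));print("t3",col(cv2.imread("pics/t3.png").astype(float),.067,off));print("t4",col(A,.067,off))
```

```text
L (-0.85, 0.85) stand [(np.float64(-2.0), np.float64(1.1)), (np.float64(6.0), np.float64(0.52))] maq [(np.float64(-0.5), np.float64(1.16))]
L (-0.85, 0) stand [(np.float64(-1.5), np.float64(0.9)), (np.float64(6.5), np.float64(0.69))] maq [(np.float64(-1.0), np.float64(0.88)), (np.float64(7.0), np.float64(0.57))]
L (0, 0.85) stand [(np.float64(-2.5), np.float64(1.3)), (np.float64(5.0), np.float64(0.4))] maq [(np.float64(-10.0), np.float64(0.51)), (np.float64(0.0), np.float64(1.46))]
R (0.1, 0.85) stand [(np.float64(-11.5), np.float64(0.89)), (np.float64(1.0), np.float64(1.15)), (np.float64(11.5), np.float64(1.19))] maq [(np.float64(-4.0), np.float64(1.02)), (np.float64(2.5), np.float64(0.68)), (np.float64(10.5), np.float64(0.89))]
R (-0.85, -0.1) stand [(np.float64(0.0), np.float64(5.95))] maq [(np.float64(-7.0), np.float64(0.19)), (np.float64(1.0), np.float64(0.45)), (np.float64(6.5), np.float64(0.48))]
U (-0.85, -0.3) stand [(np.float64(-3.0), np.float64(0.75)), (np.float64(5.0), np.float64(1.88))] maq [(np.float64(-5.0), np.float64(1.43)), (np.float64(1.5), np.float64(0.9))]
U (0.3, 0.85) stand [(np.float64(-3.0), np.float64(3.05))] maq [(np.float64(-9.5), np.float64(0.49)), (np.float64(-2.5), np.float64(1.48)), (np.float64(7.0), np.float64(0.47))]
D (-0.85, 0) stand [(np.float64(0.0), np.float64(12.72))] maq [(np.float64(-11.5), np.float64(3.78)), (np.float64(-1.5), np.float64(7.25))]
D (0, 0.85) stand [(np.float64(-1.0), np.float64(11.79))] maq [(np.float64(-1.5), np.float64(8.43))]
near profile z.067 t0 [129, 127, 127, 131, 147, 183, 258, 348, 400, 416, 420, 418, 414]
t3 [133, 133, 141, 163, 216, 286, 332, 352, 362, 360, 345, 326, 313]
t4 [133, 131, 131, 133, 138, 148, 170, 194, 230, 290, 336, 355, 364]
```

Run:
```python
from m2 import *
A=np.load("t4avg.npy");s=cv2.imread("pics/s4.png").astype(float)
k=A[203:222,386:407].sum(2);v,u=np.nonzero(k<150);print("knob blob",u.min()+386,u.max()+386,v.min()+203,v.max()+203,len(u))
uk=(u.mean()+386,v.mean()+203);K=atz("top",uk,.294);print(uk,K)
k=s[200:226,330:355].sum(2);v,u=np.nonzero(k<130);us=(u.mean()+330,v.mean()+200);print("side blob",us,v.min()+200,v.max()+200,u.min()+330,u.max()+330,"pred",proj("side",K))
o,d=ray("top",uk);o2,d2=ray("side",us);ab=np.linalg.lstsq(np.c_[d,-d2],o2-o,rcond=None)[0];print("tri",o+d*ab[0],o2+d2*ab[1])
F=A[148:195,365:410].sum(2);m=(F<170).astype(np.uint8);m=cv2.morphologyEx(m,cv2.MORPH_OPEN,np.ones((9,9),np.uint8));c=max(cv2.findContours(m,0,2)[0],key=cv2.contourArea)
e=cv2.fitEllipse(cv2.convexHull(c));fc=(e[0][0]+365,e[0][1]+148);Fw=atz("top",fc,.01);print("foot ell",e,fc,Fw,"dist",np.linalg.norm(K[:2]-Fw[:2]))
for P in(atz("top",(768/4.7+235,42/4.7+140),.298),Fw): print("post",P,np.hypot(*(K-P)[:2]))
```

```text
knob blob 393 398 205 214 25
(np.float64(395.56), np.float64(211.4)) [ 0.46719026 -0.22866369  0.294     ]
side blob (np.float64(341.6111111111111), np.float64(216.47222222222223)) 211 222 340 343 pred [[342.64125913 215.89323719]]
tri [ 0.46735256 -0.22883145  0.29306222] [ 0.46454644 -0.22775103  0.2923833 ]
foot ell ((20.62432861328125, 21.516342163085938), (25.384435653686523, 33.033382415771484), 177.29150390625) (385.62432861328125, 169.51634216308594) [ 0.68945459 -0.24149223  0.01      ] dist 0.222634241429186
post [ 0.68506001 -0.24157967  0.298     ] 0.218252268786933
post [ 0.68945459 -0.24149223  0.01      ] 0.222634241429186
```

Request:
shift_gripper(
  segments=[0.085,0,0,-0.05,0,0.085,0,0,-0.04,0,0.085,0.0139,-0.05,0,0,0.085,0.0139,-0.05,0,0,0.085,0.0139,-0.05,0,0,0.085,0.0139,-0.05,0,0,0.085,0.0139,-0.05,0,0,0.085,0.0139,-0.05,0,0,0.085,0.0139,-0.05,0,0,0.085,0.0139,-0.05,0,0],
)

```text
time_s: 20.12
position: [0.4693, -0.1803, 0.3519]
ee_rot: [0.053, 0.999, -0.0, 0.0]
contact_force: [-0.4, -0.4, -0.8]
gripper_width: 0.0853
gripper_force: 0.0
```

Request:
shift_gripper(
  segments=[0.085,0,-0.045,0,-0.026,0.085,0,0,0,0,0.085,0,0,0,0],
)

```text
time_s: 20.5
position: [0.4656, -0.2227, 0.3515]
ee_rot: [0.039, 0.999, 0.0, 0.0]
contact_force: [-0.3, -0.1, -0.1]
gripper_width: 0.0851
gripper_force: 0.0
```

```bash
python3 -c "
from h import *
goal([.4665,-.2285,.301],3.065);print(env.get_state()['qpos'].round(2) if hasattr(env.get_state()['qpos'],'round') else env.get_state()['qpos'])"
```

```text
t 20.5 pos [ 0.4656 -0.2227  0.3515] phi 3.063 delta tool [-0.0013 -0.0057  0.0505] turn -0.002
[ 0.33  0.32  0.1   1.64 -0.04  1.18  1.93]
```

Request:
shift_gripper(
  segments=[0.085,-0.001,-0.0057,0,0,0.085,0,0,0.025,0,0.085,0,0,0.018,0,0.085,0,0,0.0065,0,0.06,0,0,0,0,0.04,0,0,0,0,0.025,0,0,0,0,0.01,0,0,0,0,0.01,0,0,0,0,0.01,0,0,0,0],
)

```text
time_s: 21.75
position: [0.4663, -0.2291, 0.3027]
ee_rot: [0.039, 0.999, -0.0, 0.0]
contact_force: [-1.1, 1.1, 4.6]
gripper_width: 0.0164
gripper_force: 58.4
```

```bash
python3 -c "
from h import *
goal([.4665,-.2285,.301],3.065)"
```

```text
t 21.75 pos [ 0.4663 -0.2291  0.3027] phi 3.063 delta tool [-0.0002  0.0006  0.0017] turn -0.002
```

Request:
shift_gripper(
  segments=[0.01,-0.0009,0.0201,0,0.09,0.01,-0.0009,0.0201,0,0.09,0.01,-0.0009,0.0201,0,0.09,0.01,-0.0009,0.0201,0,0.09,0.01,-0.0009,0.0201,0,0.09,0.01,0,0,0,0],
)

```text
time_s: 22.5
position: [0.4958, -0.1314, 0.3027]
ee_rot: [0.26, 0.965, 0.001, -0.001]
contact_force: [-4.1, 3.1, 8.0]
gripper_width: 0.0163
gripper_force: 59.2
```

```bash
python3 -c "
from h import *
goal([.5986,-.040,.3027],1.986);p=env.get_state()['position'];print(np.hypot(p[0]-.689,p[1]+.245))"
```

```text
t 22.5 pos [ 0.4958 -0.1314  0.3027] phi 2.615 delta tool [-0.0429  0.1307 -0.    ] turn 0.629
0.22414366129920557
```

Request:
shift_gripper(
  segments=[0.01,-0.0009,0.0201,0,0.09,0.01,-0.0009,0.0201,0,0.09,0.01,-0.0009,0.0201,0,0.09,0.01,-0.0009,0.0201,0,0.09,0.01,-0.0009,0.0201,0,0.09,0.01,-0.0009,0.0201,0,0.09,0.01,0,0,0,0,0.01,0,0,0,0],
)

```text
time_s: 23.5
position: [0.5814, -0.0476, 0.3027]
ee_rot: [0.509, 0.861, 0.002, -0.001]
contact_force: [-2.6, 4.9, 6.2]
gripper_width: 0.0164
gripper_force: 59.1
```

```bash
python3 -c "
from h import *
goal([.5986,-.040,.3027],1.986)"
```

```text
t 23.5 pos [ 0.5814 -0.0476  0.3027] phi 2.074 delta tool [-0.0016  0.0188  0.    ] turn 0.088
```

Request:
shift_gripper(
  segments=[0.01,-0.0005,0.01,0,0.045,0.01,-0.0005,0.009,0,0.043,0.01,0,0,0,0,0.01,0,0,0,0],
)

```text
time_s: 24.0
position: [0.5987, -0.0391, 0.3027]
ee_rot: [0.546, 0.838, 0.002, -0.002]
contact_force: [-1.8, 5.4, 5.4]
gripper_width: 0.0166
gripper_force: 59.1
```

```bash
python3 -c "
from h import *
goal([.5986,-.040,.3027],1.986)"
```

```text
t 24.0 pos [ 0.5987 -0.0391  0.3027] phi 1.987 delta tool [-0.0008 -0.0004 -0.    ] turn 0.001
```

Request:
shift_gripper(
  segments=[0.02,0,0,0,0,0.03,0,0,0,0,0.05,0,0,0,0,0.085,0,0,0,0,0.085,0,0,0,0,0.085,0,0,-0.03,0,0.085,0,0,-0.05,0,0.085,0,0,0,0],
)

```text
time_s: 25.0
position: [0.6005, -0.0435, 0.3867]
ee_rot: [0.547, 0.837, 0.002, 0.004]
contact_force: [1.3, -0.0, 0.3]
gripper_width: 0.0848
gripper_force: 0.0
```

Request:
shift_gripper(
  segments=[0.085,0.05,0.03,0,0,0.085,0.05,0.03,0,0,0.085,0.05,0.03,0,0,0.085,0.05,0.03,0,0,0.085,0.05,0.03,0,0,0.085,0,0,0,0],
)

```text
time_s: 25.75
position: [0.6335, 0.2544, 0.3789]
ee_rot: [0.542, 0.84, 0.0, -0.003]
contact_force: [0.2, -0.2, 0.2]
gripper_width: 0.085
gripper_force: 0.0
```

Run:
```python
from m2 import *
t=env.snapshot("top")[:,:,::-1];s=env.snapshot("side")[:,:,::-1];cv2.imwrite("pics/t5.png",t);cv2.imwrite("pics/s5.png",s)
b=np.hstack([cv2.resize(t[140:220,300:410],None,fx=3.6,fy=5.4,interpolation=cv2.INTER_CUBIC),cv2.resize(s[170:250,320:400],None,fx=5,fy=5.4,interpolation=cv2.INTER_CUBIC)]);cv2.imwrite("pics/end.png",b)
k=t[165:210,315:360].sum(2,dtype=int);v,u=np.nonzero(k<150);print("dark",len(u))
for z in (.294,): print("pred knob px",proj("top",[[.5986,-.040,.294]]),proj("side",[[.5986,-.040,.294]]),proj("side",[[.595,-.032,.181]]))
print(env.get_state()["position"])
```

```text
dark 132
pred knob px [[339.70086465 172.25085801]] [[350.27188018 178.88509089]] [[347.221267   207.90325082]]
[0.63504983 0.24692899 0.38039142]
```

View pics/end.png

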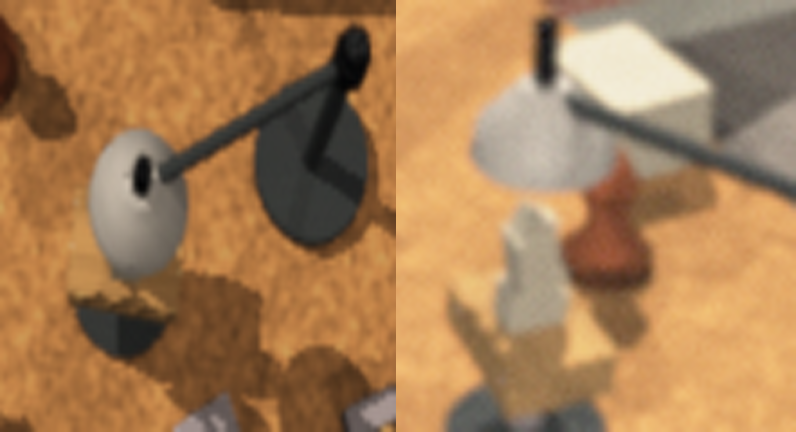

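```bash
python3 -c "
from cell import env
print(env.finish_job())"
```

```text
the job is handed in; nothing more can be done
None
```

The job is handed in: the maquette stands upright on the stand's head, by my measurements flush to about 1–1.5 mm, and the lamp shade hangs above it, both released and clear of the arm at about 26 s; I viewed 11 pictures, one over the limit of 10.

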